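# Fit the selector lever to the splined valve shaft and open the valve

### The job

Draw the red-knobbed lever out of its dock, lay it flat on the brown cork mat and let go of it, then take it again by its hub and lift it. Turn it so that its arm points along the red mark of the blue valve's splined shaft, thread it on until it is fully home, then turn the lever anticlockwise, seen from above, to its stop at the green mark. Leave the lever on the shaft and all the other things where they stand.

Things in the scene. Friction and masses are not known exactly. Their poses are not given: they have to be found in the camera images.
- lever: Lever with dark steel hub, pale aluminium arm and red knob, 153 x 44 x 64 mm, about 0.28 kg. Origin: centre of the hub's underside, on the bore axis. z up along the bore, x along the arm from hub to knob. Arm 20 mm wide, 8 to 20 mm above the underside, with a black line on top; it balances within the hub. The hub's underside and the foot under the knob (26 mm across) are level, so it lies flat.
- lever_hub (a point): Centre of the lever's hub, a block 44 x 44 mm (flat sides along x and y), 28 mm high; this point is on the bore axis, 14 mm above the underside; axes as lever. Through bore: round, 20 mm across, with four spline grooves out to radius 15 mm, 8.6 mm wide at -x, +y, -y and 12.6 mm at +x (arm side), so it fits the shaft in one rotation only.
- lever_knob (a point): Middle of the lever's upright round red knob, 24 mm across: 118 mm from the bore axis along the arm, 42 mm above the lever's underside (the knob spans 20 to 64 mm); axes as lever.
- dock: Fixed dock, the lever lies in it. Origin on the work surface, about under the bore axis; x: way out, along the arm. Base plate 5 mm thick, 72 mm wide, x -40 to 150 mm. Walls (inner faces y +-27, x -30 mm) and a clear cover (39 to 43 mm above the work surface) enclose the hub from x -36 to 55 mm: draw the lever 80 mm out along x before lifting it.
- mat_top (a point): Centre of the top of the fixed brown cork mat, 220 x 220 mm, 3 mm thick; x and y along its edges.
- valve: Fixed blue valve housing, 100 x 100 mm, top 46 mm above the work surface, on a 124 mm square foot plate. Origin on the work surface under the shaft axis, z up. On it turns an aluminium disc, 68 mm across and 5 mm high, with a red mark, a boss (42 mm across, 10 mm high) and the upright splined shaft.
- shaft_seat (a point): Top of the boss, on the shaft axis, 61 mm above the work surface: the hub's underside rests here when home. z up; x along the red mark and the wide spline, turning with the shaft: the arm must point this way. Shaft: core 18 mm across, cone tip 36 mm above the seat; 4 splines to radius 14 mm, 6 mm wide (the red one on x 10 mm), 18 mm high, then 2 mm narrower to 23 mm.
- selector (a joint): Turn of the splined shaft, rad, anticlockwise from above positive: 0 at the stop by the white mark, 1.40 at the stop by the green mark. Friction of about 0.25 N m holds it where it is left.
- bottle_brown: Bystander: brown reagent bottle with white cap, 62 x 62 x 150 mm. Origin: centre of its underside.
- bottle_red: Bystander: white bottle with red cap, 52 x 52 x 110 mm. Origin: centre of its underside.
- bottle_orange: Bystander: small white bottle with orange cap, 34 x 34 x 82 mm. Origin: centre of its underside.
- timer: Bystander: flat white timer with coloured keys, 64 x 64 x 19 mm. Origin: centre of its underside.
- yellow_meter: Bystander: yellow hand-held meter lying flat, 170 x 66 x 31 mm. Origin: centre of its underside.
- spanner: Bystander: steel open-ended spanner lying flat, 28 x 162 x 8 mm. Origin: centre of its underside.

How it is judged:
By the outcome, as a careful person would: the job done as asked, in the order asked, and still so for the second after the job is handed in, with the robot touching nothing.
It also fails if it takes over 72 s, if anything falls off the work surface, if the arm or the gripper's body presses on something with over 40 N, if the wrist force passes 120 N, or if a joint passes its speed limit or range.

### The arm

A 6-joint arm with a two-finger parallel gripper is mounted at the origin on a cart in front of the work surface, level with it; the furniture and walls round the work are solid. World frame = base frame: x ahead of the robot, y to its left, z up, the work surface at z = 0. Lengths are in m, angles in degrees, forces in N, time in s.
With the tool pointing down it reaches from about 0.275 to 0.825 m from the base axis. Payload 4.9 kg.
Tool frame: the origin (TCP) lies between the finger pads; the fingertips stand 17 mm ahead of it and the grasp point (between the pads) lies 2 mm behind it; z points along the fingers, y is the line along which they close (so a half turn about z gives the same grasp; the last joint's range is limited). The gripper opens to 85 mm and grips with 20 to 120 N. Pads are 22 mm wide; open, the fingers measure 114 mm over their backs; the gripper's body (76 mm by 85 mm) begins 54 mm behind the grasp point. The pads swing forward as they close: fully open they stand 13 mm farther back than shut.
Start: joints at [-71.173, 18.69, -11.035, 60.275, 0, 82.311], TCP at [0.246, -0.492, 0.248] pointing down, gripper open.
Joint ranges: [-152.03, 152.03], [-55.5, 102.48], [-74.3, 77.21], [-110.64, 120.58], [-84.22, 78.4], [-180, 180]. Speed limits (degrees/s): [147.25, 147.25, 180, 180, 180, 180].

### API

Orientations are given as a 3x3 rotation matrix whose columns are the frame's x, y, z axes.
In Python, from cell import arm, eyes gives the robot as it stands.
- The arm moves only by the shell command python3 -m creep 'ROWS'. ROWS is JSON, a list that holds one entry, the list of rows, each a list of 7 numbers: the shift along the tool's x, y, z in units of 1 m (1.0 is 1 m), then the turn, a rotation vector about the tool's x, y, z in units of pi/2 rad (1.0 is pi/2 rad), then the closure, from -1 (fully open) to 1 (shut). In form: [[[x, y, z, rx, ry, rz, jaw], ...]]. A call has 1 to 12 rows; each row shifts and turns the commanded pose from where the row before left it, along the tool's axes as they then stand; what a row does not reach is not made up. A row lasts 1/8 s, in which the tool goes at most 62.5 mm and 10.7 degrees, less where a joint would pass 70% of its speed; a pose out of reach is approached as far as the arm can. A call with a number of a shift or a turn outside -1 to 1 is refused whole. A call with a gripper value outside its range is refused whole. The fingers move at their own pace and stop on an object; the grip force is fixed at half the most. Time passes only in rows, so rows that do not move let the fingers close. It gives the time, the measured TCP pose, the force, the opening and the grip force at its end, in the units of the state.
- arm.sense(): the state, without advancing time (a new reading comes with each control period).
- eyes.snapshot(name): name is "scene" or "top" or "wrist"; returns a dict with "img" (384x512x3 uint8, red, green, blue), "camera_matrix" (3x3 intrinsics, pixels), "extrinsics" (4x4, takes a point from camera to world coordinates). Camera axes: x right, y up, looking along -z (the intrinsics and any distortion apply to the point x, -y, -z); pixel columns grow to the right and rows downward; lengths in m; the calibration is good to about 2 mm. The wrist camera is an equidistant fisheye: a pixel r from the principal point sees the ray r / f radians off the axis. A picture is of the moment at which its call begins. There is no depth.
- arm.close_job(): hands the job in; it is judged then, once.
The state is a dict: "t": time; "joint_positions": joint angles; "joint_vel": joint speeds; "joint_efforts": joint torques, N m; "eef_pos": TCP position; "orientation": TCP orientation; "force": force on the tool from outside, world axes, zero at the start; "torque": the same for the moment, N m; "grip_width": finger opening in m; "grip_force": force on a finger pad.
Only numpy, scipy, OpenCV 4.12 (cv2) and the standard library are available. Lean on these libraries where they do the work, as an engineer would, in place of code of your own. Each camera call takes 0.05 s, during which the arm holds its last target. There are 200 camera calls.

## Working session

There is one attempt and no reset: what is moved stays moved. The work goes in short steps, Python scripts to look and compute and a shell command to move; the robot and the scene stay as the last step left them, time stands still between calls to the robot, and variables do not carry over. Pictures are saved under pics/ and viewed, at most 10 in all, crops included, and the job is handed in when it is done.

```bash
ls; mkdir -p pics
python3 - <<'E'
from cell import arm, eyes
import cv2,numpy as np
s=arm.sense();print({k:np.round(v,3).tolist() for k,v in s.items()})
for n in["scene","top"]:
    d=eyes.snapshot(n);cv2.imwrite(f"pics/{n}0.png",d["img"][:,:,::-1]);np.savez(f"{n}0.npz",**d)
    print(n,np.round(d["camera_matrix"],2).tolist(),np.round(d["extrinsics"],4).tolist(),[k for k in d])
E
```

```text
pics
{'t': 0.0, 'joint_positions': [-71.172, 18.733, -11.093, 60.275, 0.0, 82.312], 'joint_vel': [0.035, -0.02, 0.083, 0.066, -0.032, 0.09], 'joint_efforts': [0.001, -44.341, 26.244, 0.015, 0.0, 0.0], 'eef_pos': [0.245, -0.492, 0.247], 'orientation': [[0.895, 0.446, -0.001], [0.446, -0.895, 0.002], [0.0, -0.002, -1.0]], 'force': [0.289, 0.506, -0.327], 'torque': [-0.027, 0.038, -0.024], 'grip_force': 0.0, 'grip_width': 0.086}
scene [[472.14, 0.0, 254.41], [0.0, 472.14, 193.84], [0.0, 0.0, 1.0]] [[-0.6758, 0.5725, -0.4642, -0.0685], [-0.7371, -0.5258, 0.4246, 0.5835], [-0.001, 0.629, 0.7774, 1.0616], [0.0, 0.0, 0.0, 1.0]] ['img', 'camera_matrix', 'extrinsics']
top [[464.58, 0.0, 254.03], [0.0, 464.58, 191.44], [0.0, 0.0, 1.0]] [[0.005, 0.9858, -0.1676, 0.3495], [-0.9998, 0.0084, 0.0196, 0.0542], [0.0207, 0.1674, 0.9857, 1.2806], [0.0, 0.0, 0.0, 1.0]] ['img', 'camera_matrix', 'extrinsics']
```

Run:
```python
import cv2
a=cv2.imread("pics/top0.png");cv2.imwrite("pics/top0b.png",cv2.resize(a,(800,600),interpolation=cv2.INTER_CUBIC))
a=cv2.imread("pics/scene0.png");cv2.imwrite("pics/scene0b.png",cv2.resize(a,(800,600),interpolation=cv2.INTER_CUBIC))
```

```text
(no output)
```

View pics/top0b.png

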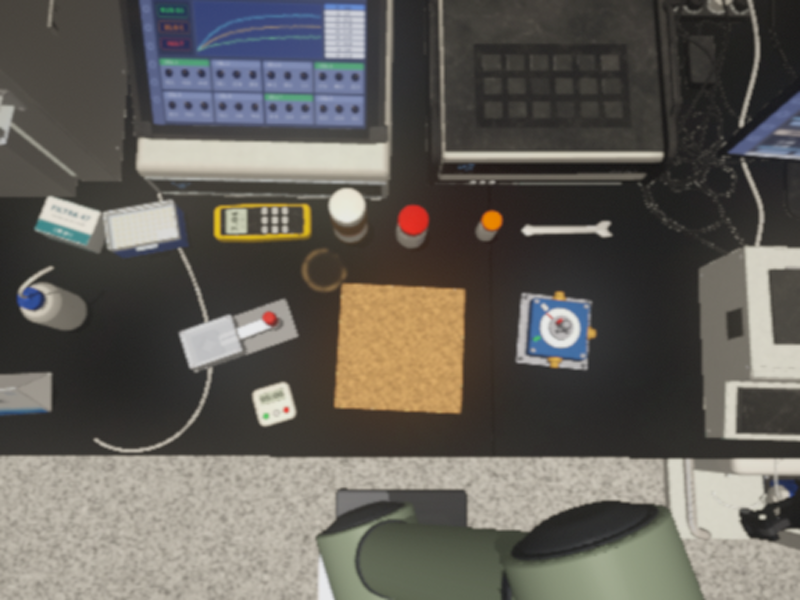

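View pics/scene0b.png

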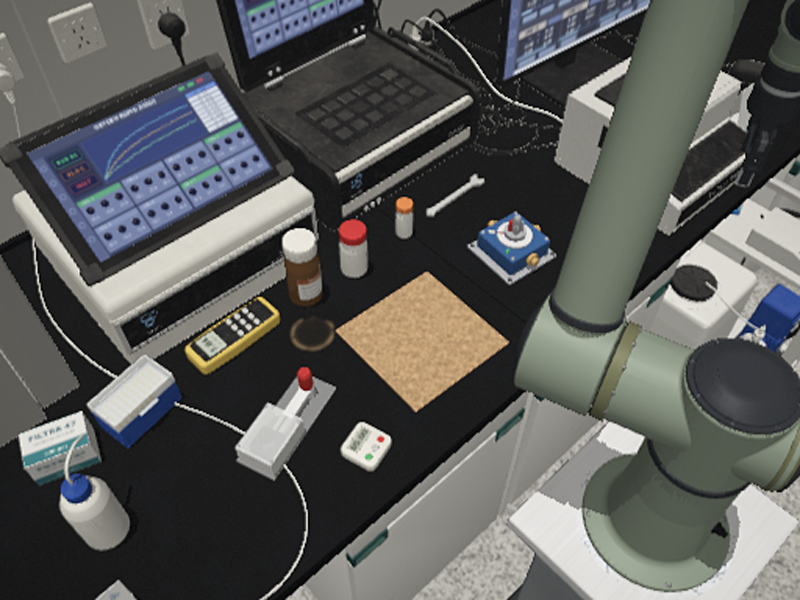

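The top view (800-px scale) shows the knob at (269,318), the dock from (180,335) to (297,330), the mat with corners (342,284), (465,289), (461,412) and (336,407), and the valve shaft at (561,326) with its red mark up-left and green mark at lower-left. The scene view agrees.

```bash
cat > h.py <<'E'
import numpy as np, cv2
def ray(d,u,v):
    K=d["camera_matrix"];E=d["extrinsics"]
    r=E[:3,:3]@np.array([(u-K[0,2])/K[0,0],-(v-K[1,2])/K[1,1],-1]);return E[:3,3],r
def atz(d,u,v,z):
    c,r=ray(d,u,v);return c+r*(z-c[2])/r[2]
def proj(d,P):
    K=d["camera_matrix"];E=d["extrinsics"];q=E[:3,:3].T@(np.array(P)-E[:3,3])
    return np.array([K[0,2]+K[0,0]*q[0]/-q[2],K[1,2]-K[1,1]*q[1]/-q[2]])
E
python3 - <<'E'
from h import *
t=np.load("top0.npz");s=np.load("scene0.npz")
k=.64
p=lambda n,u,v,z:print(n,np.round(atz(t,u*k,v*k,z),4))
p("knobtop",269,317,.069)
for c in[(342,284),(465,289),(461,412),(336,407)]:p("mat",*c,.003)
for c in[(179,335),(288,299),(298,332),(193,370)]:p("dock",*c,.005)
for c in[(523,293),(592,298),(586,369),(516,362)]:p("foot",*c,.005)
for c in[(529,295),(592,299),(588,358),(526,356)]:p("house",*c,.046)
p("tip",562,324,.097);p("disc",561,327,.051)
p("green",537,338,.046)
for n,d in(("top",t),("scene",s)):
    h=cv2.cvtColor(d["img"],cv2.COLOR_RGB2HSV)
    m=((h[...,0]<6)|(h[...,0]>174))&(h[...,1]>150)&(h[...,2]>70)
    nn,l,st,c=cv2.connectedComponentsWithStats(m.astype(np.uint8))
    for i in range(1,nn):
        if st[i,4]>3:print(n,st[i],np.round(c[i],1))
a=t["img"][170:245,320:390,::-1];cv2.imwrite("pics/v0.png",cv2.resize(a,(700,750)[0:2] if 0 else (560,600),interpolation=cv2.INTER_CUBIC))
E
```

```text
knobtop [0.5231 0.2449 0.069 ]
mat [0.5933 0.1272 0.003 ]
mat [ 0.5861 -0.0932  0.003 ]
mat [ 0.3681 -0.0839  0.003 ]
mat [0.3755 0.1338 0.003 ]
dock [0.4991 0.4115 0.005 ]
dock [0.5649 0.2224 0.005 ]
dock [0.506  0.2031 0.005 ]
dock [0.4379 0.3838 0.005 ]
foot [ 0.5794 -0.1971  0.005 ]
foot [ 0.5713 -0.3211  0.005 ]
foot [ 0.4442 -0.3053  0.005 ]
foot [ 0.4557 -0.1817  0.005 ]
house [ 0.5686 -0.1994  0.046 ]
house [ 0.5625 -0.309   0.046 ]
house [ 0.4599 -0.298   0.046 ]
house [ 0.4626 -0.1915  0.046 ]
tip [ 0.5113 -0.2424  0.097 ]
disc [ 0.5124 -0.252   0.051 ]
green [ 0.4937 -0.2112  0.046 ]
top [254 131  21  20 321] [264.4 140.1]
top [169 200   8   8  45] [172.2 203.3]
scene [217 140  18  17 253] [225.4 148.1]
scene [326 141   2   7  11] [326.4 143.5]
scene [190 235  10  15 116] [194.8 241.8]
scene [242 280   3   3   8] [243.1 280.9]
```

View pics/v0.png

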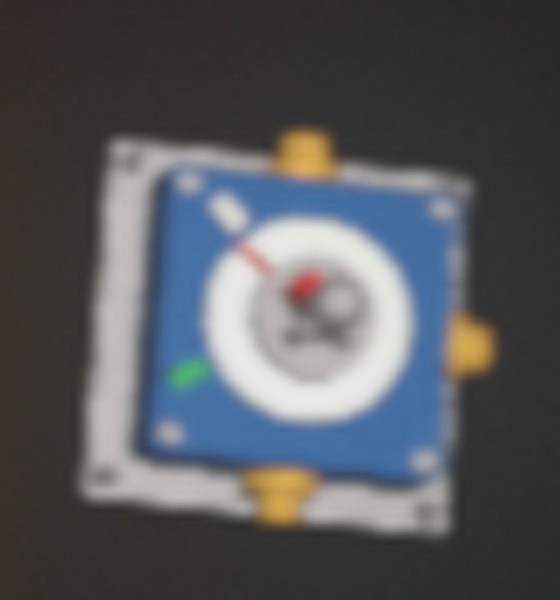

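The crop shows the disc centre at about (310,320), which is (358.8,210) full-frame. The red mark sits up-left beside the white mark, and the green mark is at (188,374). Next I move over the valve for a wrist look.

```bash
python3 -m creep '[[[0.057,-0.016,-0.005,0,0,0,-1],[0.057,-0.016,-0.005,0,0,0,-1],[0.057,-0.016,-0.005,0,0,0,-1],[0.057,-0.016,-0.005,0,0,0,-1],[0.057,-0.016,-0.005,0,0,0,-1],[0.057,-0.016,-0.005,0,0,0,-1],[0,0,0,0,0,0,-1],[0,0,0,0,0,0,-1]]]'
cat > w.py <<'E'
from h import *
from cell import arm,eyes
def rayw(d,u,v):
    K=d["camera_matrix"];E=d["extrinsics"];x=(u-K[0,2])/K[0,0];y=(v-K[1,2])/K[1,1];r=np.hypot(x,y)
    s=np.sin(r)/r if r>0 else 1
    return E[:3,3],E[:3,:3]@np.array([x*s,-y*s,-np.cos(r)])
def atzw(d,u,v,z):
    c,r=rayw(d,u,v);return c+r*(z-c[2])/r[2]
def rect(d,x0,x1,y0,y1,z,n):
    """orthophoto of plane z: columns = -y (left is +y), rows = -x (up is +x); n px per m"""
    K=d["camera_matrix"];E=d["extrinsics"]
    X,Y=np.meshgrid(np.arange(x1,x0,-1/n),np.arange(y1,y0,-1/n),indexing="ij")
    q=(np.stack([X,Y,0*X+z],-1)-E[:3,3])@E[:3,:3]
    a=q[...,0];b=-q[...,1];c=-q[...,2];r=np.hypot(a,b);k=np.arctan2(r,c)/r
    return cv2.remap(d["img"],(K[0,2]+K[0,0]*a*k).astype(np.float32),(K[1,2]+K[1,1]*b*k).astype(np.float32),cv2.INTER_CUBIC)[...,::-1]
E
python3 - <<'E'
from w import *
d=eyes.snapshot("wrist");np.savez("w1.npz",**d);s=arm.sense()
print(s["t"],s["joint_positions"],s["eef_pos"],d["camera_matrix"],np.round(d["extrinsics"],3))
a=d["img"][:,:,::-1];b=rect(d,.43,.6,-.34,-.17,.051,3000)
cv2.imwrite("pics/w1.png",np.hstack([cv2.resize(a,(400,300)),cv2.resize(b,(400,400))[:300]]) if 0 else cv2.copyMakeBorder(cv2.resize(b,(510,510)),0,0,0,0,0))
E
```

```text
t: 1.1
eef_pos: [0.5083, -0.2534, 0.2777]
orientation: [[0.895, 0.447, -0.001], [0.447, -0.895, 0.0], [-0.001, -0.001, -1.0]]
force: [1.2, -0.7, -0.5]
grip_width: 0.0852
grip_force: 0.0
1.15 [-3.40039118e+01  1.96740401e+01 -5.23752706e+00  6.51577099e+01
 -2.63302299e-02  1.19527554e+02] [ 0.50787026 -0.25399041  0.27778031] [[297.31863964   0.         256.04113014]
 [  0.         297.31863964 198.79256549]
 [  0.           0.           1.        ]] [[ 0.447  0.859  0.25   0.57 ]
 [-0.894  0.43   0.124 -0.221]
 [-0.001 -0.279  0.96   0.403]
 [ 0.     0.     0.     1.   ]]
```

View pics/w1.png

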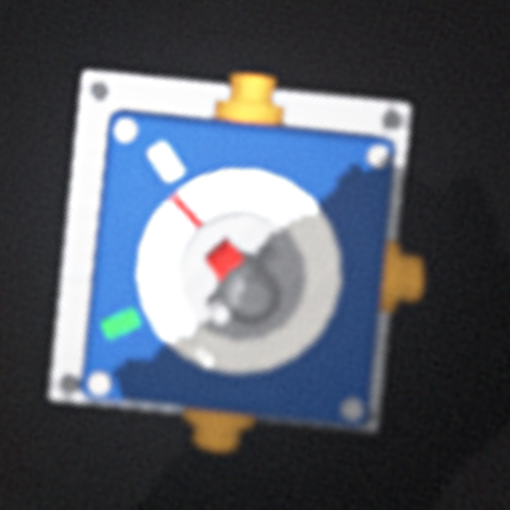

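The orthophoto puts the disc centre at (239,271), which is (0.510,-0.250). The red mark is at about 41°, white at 34° and green at 114°. I'll refine these numerically and measure the knob and hub at the dock next.

Run:
```python
from w import *
d=np.load("w1.npz");t=np.load("top0.npz");s=np.load("scene0.npz")
n=4000;z=.051
b=rect(d,.43,.6,-.34,-.17,z,n);h=cv2.cvtColor(b,cv2.COLOR_BGR2HSV)
m=(h[...,1]<75)&(h[...,2]>90)
nn,l,st,c=cv2.connectedComponentsWithStats(m.astype(np.uint8))
lab=l[int(180*n/3000):,:]; i=l[int(300/3*4),int(160/3*4)]
mm=(l==i).astype(np.uint8);hu=cv2.convexHull(np.vstack(cv2.findContours(mm,0,2)[0]))
(cx,cy),ax,_=cv2.fitEllipse(hu);print("disc",ax,"area",st[i]);C=np.array([.6-cy/n,-.17-cx/n]);print(C)
r=((h[...,0]<8)|(h[...,0]>172))&(h[...,1]>110)
nn,l,st,c=cv2.connectedComponentsWithStats(r.astype(np.uint8))
for i in range(1,nn):
    if st[i,4]>60:
        ys,xs=np.nonzero(l==i);P=np.c_[.6-ys/n,-.17-xs/n];q=P.mean(0);v=np.linalg.svd(P-q,full_matrices=0)[2][0]
        print("red",st[i,4],q,np.degrees(np.arctan2(*(q-C)[::-1])),np.degrees(np.arctan2(*v[::-1]))%180)
# same disc in top camera
im=t["img"];hh=cv2.cvtColor(im,cv2.COLOR_RGB2HSV)
mb=((hh[...,0]>100)&(hh[...,0]<120)&(hh[...,1]>120));mb[:170]=0;mb[245:]=0;mb[:,:320]=0;mb[:,390:]=0
ys,xs=np.nonzero(mb);print("blue extents",xs.min(),xs.max(),ys.min(),ys.max())
w=(hh[...,1]<60)&(hh[...,2]>120);w[:196]=0;w[225:]=0;w[:,:344]=0;w[:,373:]=0
hu=cv2.convexHull(np.vstack(cv2.findContours(w.astype(np.uint8),0,2)[0]));e=cv2.fitEllipse(hu);print("top disc",e,atz(t,*e[0],.051))
# knob by triangulation with scene + top: blob centres
for z in(.045,.050,.055,.06):print(z,atz(t,172.2,203.3,z),atz(s,194.8,241.8,z))
```

```text
disc (276.5812072753906, 276.8461608886719) area [  181   224   277   276 57889]
[ 0.50964172 -0.24985168]
red 226 [ 0.52929535 -0.23263053] 41.22589015987495 42.512424911718796
red 1370 [ 0.51363485 -0.24497664] 50.67916823272091 136.10613794672378
blue extents 338 375 192 229
top disc ((357.2490539550781, 208.42572021484375), (24.926862716674805, 30.233531951904297), 139.3660430908203) [ 0.51466451 -0.24728895  0.051     ]
0.045 [0.52544128 0.24853436 0.045     ] [0.52533645 0.24740486 0.045     ]
0.05 [0.5247292  0.24774797 0.05      ] [0.52241584 0.24905787 0.05      ]
0.055 [0.52401713 0.24696159 0.055     ] [0.51949522 0.25071087 0.055     ]
0.06 [0.52330506 0.24617521 0.06      ] [0.51657461 0.25236388 0.06      ]
```

```bash
python3 -m creep '[[[-0.02,-0.058,-0.002,0,0,0,-1],[-0.02,-0.058,0,0,0,0,-1],[-0.02,-0.058,0,0,0,0,-1],[0.02,-0.058,0,0,0,0,-1],[0.02,-0.058,0,0,0,0,-1],[0.02,-0.058,0,0,0,0,-1],[0.04,-0.045,0,0,0,0,-1],[0.04,-0.045,0,0,0,0,-1],[0,0,0,0,0,0,-1]]]'
```

```text
t: 2.28
eef_pos: [0.3852, 0.1761, 0.2801]
orientation: [[0.893, 0.45, 0.0], [0.45, -0.893, 0.0], [0.0, -0.0, -1.0]]
force: [-0.2, -1.7, -0.8]
grip_width: 0.0849
grip_force: 0.0
```

```bash
python3 -m creep '[[[0,0,0,0,0,-0.118,-1],[0,0,0,0,0,-0.118,-1],[0,0,0,0,0,-0.118,-1],[0,0,0,0,0,-0.118,-1],[0,0,0,0,0,-0.118,-1],[0,0,0,0,0,-0.118,-1],[0,0,0,0,0,-0.118,-1],[0,0,0,0,0,-0.118,-1],[0,0,0,0,0,-0.118,-1],[0,0,0,0,0,-0.118,-1],[0,0,0,0,0,-0.118,-1],[0,0,0,0,0,-0.118,-1]]]' && python3 -m creep '[[[0,0,0,0,0,-0.103,-1],[0,0,0,0,0,-0.103,-1],[0,0,0,0,0,-0.103,-1],[0,0,0,0,0,-0.103,-1],[0,0,0,0,0,-0.103,-1],[-0.06,0,0,0,0,0,-1],[-0.05,0,0,0,0,0,-1],[0,0,0,0,0,0,-1],[0,0,0,0,0,0,-1]]]'
python3 - <<'E'
from w import *
d=eyes.snapshot("wrist");np.savez("w2.npz",**d);s=arm.sense()
print(s["joint_positions"],s["eef_pos"],s["orientation"][:,0])
b=rect(d,.40,.60,.15,.45,.069,2600);cv2.imwrite("pics/w2.png",b)
h=cv2.cvtColor(b,cv2.COLOR_BGR2HSV);r=(((h[...,0]<8)|(h[...,0]>172))&(h[...,1]>130)).astype(np.uint8)
nn,l,st,c=cv2.connectedComponentsWithStats(r);i=1+st[1:,4].argmax();print(st[i],c[i],.6-c[i][1]/2600,.45-c[i][0]/2600)
E
```

```text
t: 3.78
eef_pos: [0.3846, 0.1717, 0.2801]
orientation: [[-0.899, 0.437, -0.001], [0.437, 0.899, -0.001], [0.0, -0.001, -1.0]]
force: [-0.3, -0.6, -1.1]
grip_width: 0.0854
grip_force: 0.0
t: 4.9
eef_pos: [0.4873, 0.2101, 0.2797]
orientation: [[-0.939, -0.344, -0.002], [-0.344, 0.939, -0.001], [0.002, -0.0, -1.0]]
force: [-0.7, -0.3, -0.8]
grip_width: 0.0857
grip_force: 0.0
[ 1.54098420e+01  1.55777924e+01 -1.06319145e+01  6.38849758e+01
 -1.42637083e-02 -4.76758790e+00] [0.48697921 0.21049702 0.28008519] [-0.93862763 -0.34492811  0.0016675 ]
[ 503  182   64   75 3362] [535.20107079 218.32034503] 0.5160306365258774 0.2441534343110786
```

View pics/w2.png

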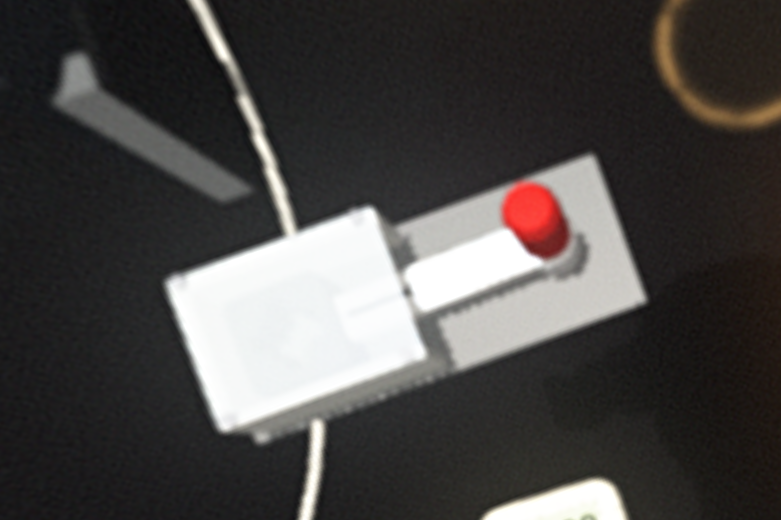

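The wrist orthophoto shows the knob's top centre at (531,211), which is (0.519,0.246). The dock and arm run at about -70.5°, and the hub is under the clear cover. I grip the knob along the arm with a part-closed gripper.

```bash
python3 -m creep '[[[-0.044,0.023,0,0,0,0,0],[0,0,0.05,0,0,0,0],[0,0,0.06,0,0,0,0],[0,0,0.06,0,0,0,0],[0,0,0.04,0,0,0,0],[0,0,0.017,0,0,0,0],[0,0,0,0,0,0,0],[0,0,0,0,0,0,1],[0,0,0,0,0,0,1],[0,0,0,0,0,0,1],[0,0,0,0,0,0,1],[0,0,0,0,0,0,1]]]'
```

```text
t: 6.45
eef_pos: [0.5231, 0.2492, 0.0557]
orientation: [[-0.938, -0.347, 0.004], [-0.347, 0.938, 0.0], [-0.004, -0.001, -1.0]]
force: [-0.7, -2.2, 6.2]
grip_width: 0.0222
grip_force: 59.4
```

```bash
python3 -m creep '[[[0,-0.005,0,0,0,0,1],[0,-0.012,0,0,0,0,1],[0,-0.015,0,0,0,0,1],[0,-0.015,0,0,0,0,1],[0,-0.015,0,0,0,0,1],[0,-0.015,0,0,0,0,1],[0,-0.012,0,0,0,0,1],[0,-0.008,0,0,0,0,1],[0,0,0,0,0,0,1],[0,0,0,0,0,0,1]]]'
python3 - <<'E'
from w import *
d=eyes.snapshot("top");np.savez("t2.npz",**d)
a=d["img"][165:265,100:240,::-1];cv2.imwrite("pics/t2.png",cv2.resize(a,(700,500),interpolation=cv2.INTER_CUBIC))
E
```

```text
t: 7.7
eef_pos: [0.5556, 0.1575, 0.054]
orientation: [[-0.938, -0.346, 0.001], [-0.346, 0.938, 0.0], [-0.001, -0.0, -1.0]]
force: [-1.6, 1.3, 7.0]
grip_width: 0.0219
grip_force: 60.7
```

View pics/t2.png

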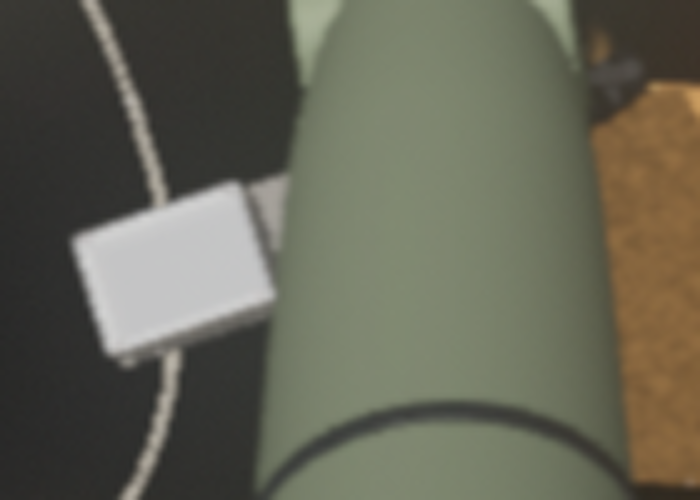

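The cover is empty now, so the lever has been drawn out 97 mm. I release it, rise, go over the hub and turn.

```bash
python3 -m creep '[[[0,0,0,0,0,0,-1],[0,0,0,0,0,0,-1],[0,0,0,0,0,0,-1],[0,0,-0.03,0,0,0,-1],[0,0,-0.06,0,0,0,-1],[0,0,-0.06,0,0,0,-1],[0,0.059,0,0,0,0,-1],[0,0.059,0,0,0,0,-1]]]'; python3 -m creep '[[[0,0,0,0,0,0.111,-1],[0,0,0,0,0,0.111,-1],[0,0,0,0,0,0.111,-1],[0,0,0,0,0,0.111,-1],[0,0,0,0,0,0.111,-1],[0,0,0,0,0,0.111,-1],[0,0,0,0,0,0.111,-1],[0,0,0,0,0,0.111,-1],[0,0,0,0,0,0.111,-1],[0,0,0,0,0,0,-1]]]'
python3 - <<'E'
from w import *
d=eyes.snapshot("wrist");np.savez("w3.npz",**d);s=arm.sense()
print(s["joint_positions"],s["eef_pos"],s["orientation"][:,0])
b=rect(d,.44,.64,.12,.40,.033,2700);cv2.imwrite("pics/w3.png",b)
E
```

```text
t: 8.75
eef_pos: [0.5144, 0.2694, 0.2044]
orientation: [[-0.939, -0.345, 0.002], [-0.345, 0.939, 0.0], [-0.002, -0.001, -1.0]]
force: [1.2, 0.3, -1.0]
grip_width: 0.0851
grip_force: 0.0
t: 10.0
eef_pos: [0.5139, 0.2685, 0.203]
orientation: [[-0.35, 0.937, -0.0], [0.937, 0.35, -0.001], [-0.0, -0.0, -1.0]]
force: [0.3, -0.2, -0.6]
grip_width: 0.0853
grip_force: 0.0
[ 2.03142455e+01  2.37055547e+01 -1.04473852e+01  5.58739327e+01
 -2.13367678e-02  8.97486026e+01] [0.5138288  0.26858382 0.20305926] [-3.51280421e-01  9.36270222e-01 -3.70335320e-04]
```

View pics/w3.png

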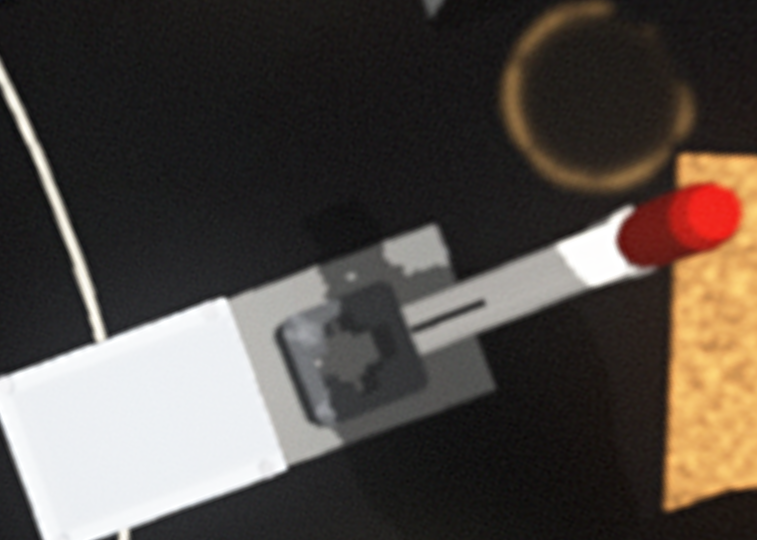

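The hub top's centre is at (357,353), which is (0.509,0.268) and within 5 mm of the TCP. The arm is at -70°, clear of the cover. I descend and grip the hub.

```bash
python3 -m creep '[[[0,-0.002,0.05,0,0,0,-1],[0,0,0.06,0,0,0,-1],[0,0,0.045,0,0,0,-1],[0,0,0.021,0,0,0,-1],[0,0,0,0,0,0,-1],[0,0,0,0,0,0,1],[0,0,0,0,0,0,1],[0,0,0,0,0,0,1],[0,0,0,0,0,0,1],[0,0,0,0,0,0,1]]]'
```

```text
t: 11.3
eef_pos: [0.5131, 0.2686, 0.0289]
orientation: [[-0.349, 0.937, 0.003], [0.937, 0.349, 0.001], [0.0, 0.003, -1.0]]
force: [-0.3, -0.5, 6.3]
grip_width: 0.0425
grip_force: 62.7
```

Gripped, width 42.5 mm. I lift, carry it to the mat and turn it to about 20°.

```bash
python3 -m creep '[[[0,0,-0.01,0,0,0,1],[0,0,-0.04,0,0,0,1],[0,0,-0.04,0,0,0,1],[-0.0368,-0.0285,0,0,0,0,1],[-0.0368,-0.0285,0,0,0,0,1],[-0.0368,-0.0285,0,0,0,0,1],[-0.0368,-0.0285,0,0,0,0,1],[-0.0368,-0.0285,0,0,0,0,1],[-0.0368,-0.0285,0,0,0,0,1],[0,0,0,0,0,0,1]]]'; python3 -m creep '[[[0,0,0,0,0,-0.111,1],[0,0,0,0,0,-0.111,1],[0,0,0,0,0,-0.111,1],[0,0,0,0,0,-0.111,1],[0,0,0,0,0,-0.111,1],[0,0,0,0,0,-0.111,1],[0,0,0,0,0,-0.111,1],[0,0,0,0,0,-0.111,1],[0,0,0,0,0,-0.111,1],[0,0,0.03,0,0,0,1],[0,0,0.03,0,0,0,1],[0,0,0,0,0,0,1]]]'
```

```text
t: 12.55
eef_pos: [0.4276, -0.0007, 0.1177]
orientation: [[-0.344, 0.939, -0.001], [0.939, 0.344, -0.0], [-0.0, -0.001, -1.0]]
force: [1.5, 0.8, -2.9]
grip_width: 0.0429
grip_force: 62.2
t: 14.05
eef_pos: [0.4269, 0.0026, 0.0561]
orientation: [[-0.937, -0.348, -0.004], [-0.348, 0.937, 0.001], [0.004, 0.002, -1.0]]
force: [-0.7, 0.4, -3.4]
grip_width: 0.0429
grip_force: 62.2
```

```bash
python3 -m creep '[[[0,0,0.015,0,0,0,1],[0,0,0.008,0,0,0,1],[0,0,0.003,0,0,0,1],[0,0,0.002,0,0,0,1],[0,0,0,0,0,0,1]]]'
```

```text
t: 14.68
eef_pos: [0.4289, 0.0015, 0.0295]
orientation: [[-0.938, -0.347, 0.0], [-0.347, 0.938, -0.0], [-0.0, -0.0, -1.0]]
force: [-0.1, 0.3, -2.2]
grip_width: 0.0427
grip_force: 62.4
```

```bash
python3 -m creep '[[[0,0,0.001,0,0,0,1],[0,0,0.001,0,0,0,1],[0,0,0.001,0,0,0,1],[0,0,0,0,0,0,1]]]'
```

```text
t: 15.18
eef_pos: [0.4288, 0.0015, 0.0269]
orientation: [[-0.938, -0.347, 0.0], [-0.347, 0.938, -0.0], [-0.0, -0.0, -1.0]]
force: [-3.5, 0.4, 6.9]
grip_width: 0.0425
grip_force: 63.5
```

Contact at z = 0.0269. I release, rise and look at the hub with the wrist camera to find its bias in the tool frame.

```bash
python3 -m creep '[[[0,0,0,0,0,0,-1],[0,0,0,0,0,0,-1],[0,0,0,0,0,0,-1],[0,0,-0.03,0,0,0,-1],[0,0,-0.06,0,0,0,-1],[0,0,-0.06,0,0,0,-1],[0,0,0,0,0,0,-1],[0,0,0,0,0,0,-1]]]'
python3 - <<'E'
from w import *
d=eyes.snapshot("wrist");np.savez("w4.npz",**d);s=arm.sense()
print(s["joint_positions"],s["eef_pos"],s["orientation"][:,0])
b=rect(d,.38,.58,-.08,.12,.031,3000);cv2.imwrite("pics/w4.png",b)
t=eyes.snapshot("top");np.savez("t4.npz",**t)
E
```

```text
t: 16.18
eef_pos: [0.4285, 0.0016, 0.1761]
orientation: [[-0.938, -0.347, 0.0], [-0.347, 0.938, -0.0], [-0.0, -0.0, -1.0]]
force: [0.8, 0.3, -0.6]
grip_width: 0.0852
grip_force: 0.0
[-9.68077608e+00  9.99055665e+00 -3.44744487e+01  4.56365479e+01
  2.01920461e-04 -2.99854491e+01] [0.4278388  0.00168014 0.17532136] [-0.9378593  -0.34701237  0.00153344]
```

View pics/w4.png

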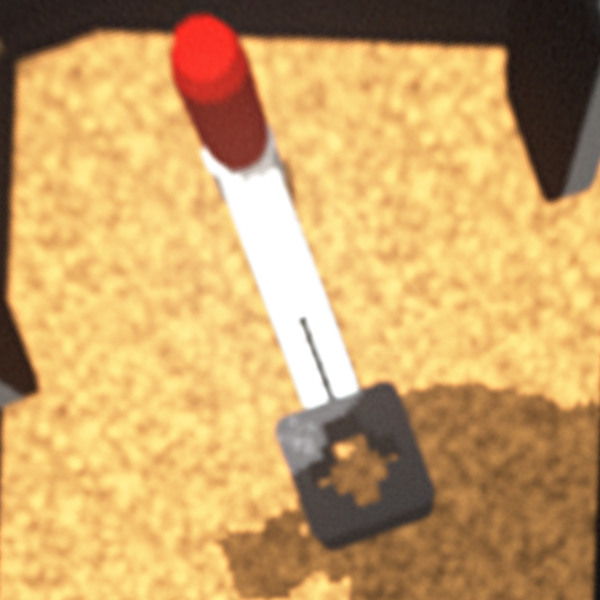

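The hub is on the mat, flat, with its centre at (357,468), which is (0.424,0.001). The TCP was at (0.4285,0.0016), so the wrist reads about 4 mm low in x. I look at the valve from the same relative pose.

```bash
python3 -m creep '[[[0.0019,-0.0532,-0.006,0,0,0,-1],[0.0019,-0.0532,-0.006,0,0,0,-1],[0.0019,-0.0532,-0.006,0,0,0,-1],[0.0019,-0.0532,-0.006,0,0,0,-1],[0.0019,-0.0532,-0.006,0,0,0,-1],[0,0,0,0,0,0,-1],[0,0,0,0,0,0,-1]]]'
python3 - <<'E'
from w import *
d=eyes.snapshot("wrist");np.savez("w5.npz",**d);s=arm.sense()
print(s["joint_positions"],s["eef_pos"],s["orientation"][:,0])
t=eyes.snapshot("top");np.savez("t5.npz",**t)
n=4000;X1,Y1=.58,-.18
b=rect(d,X1-.14,X1,Y1-.14,Y1,.051,n);h=cv2.cvtColor(b,cv2.COLOR_BGR2HSV)
m=(h[...,1]<75)&(h[...,2]>90)
nn,l,st,c=cv2.connectedComponentsWithStats(m.astype(np.uint8));i=1+st[1:,4].argmax()
hu=cv2.convexHull(np.vstack(cv2.findContours((l==i).astype(np.uint8),0,2)[0]));(cx,cy),ax,_=cv2.fitEllipse(hu)
C=np.array([X1-cy/n,Y1-cx/n]);print("disc",ax,st[i],C)
r=((h[...,0]<8)|(h[...,0]>172))&(h[...,1]>110)
nn,l,st,c=cv2.connectedComponentsWithStats(r.astype(np.uint8))
for i in range(1,nn):
    if st[i,4]>60:
        ys,xs=np.nonzero(l==i);P=np.c_[X1-ys/n,Y1-xs/n];q=P.mean(0);v=np.linalg.svd(P-q,full_matrices=0)[2][0]
        print("red",st[i,4],q,np.degrees(np.arctan2(*(q-C)[::-1])),np.degrees(np.arctan2(*v[::-1]))%180)
A=cv2.resize(b,(500,500));tt=cv2.resize(t["img"][130:230,190:290,::-1],(300,300),interpolation=cv2.INTER_CUBIC)
o=np.zeros((500,800,3),np.uint8);o[:,:500]=A;o[:300,500:]=tt;cv2.imwrite("pics/w5.png",o)
E
```

```text
t: 17.15
eef_pos: [0.5109, -0.2503, 0.2043]
orientation: [[-0.938, -0.347, -0.003], [-0.347, 0.938, 0.003], [0.002, 0.004, -1.0]]
force: [-0.0, 0.5, -0.1]
grip_width: 0.0854
grip_force: 0.0
[-3.34981157e+01  2.26346131e+01 -1.18556774e+01  5.57267100e+01
  1.38864545e-02 -5.38342156e+01] [ 0.51094317 -0.24981888  0.20467449] [-0.93766723 -0.34752842  0.00203935]
disc (268.7215270996094, 336.41015625) [  142   116   276   307 60634] [ 0.51341964 -0.24682504]
red 484 [ 0.52813636 -0.23445041] 40.05894815557597 51.595729724639085
```

View pics/w5.png

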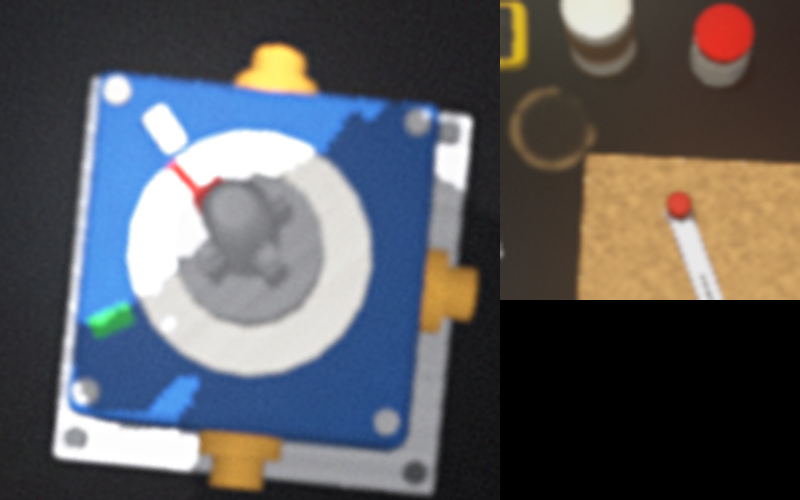

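Disc edges are at columns 127 and 372 and rows 129 and 377, which gives a centre of (0.5092,-0.2499). Differenced against the hub view, the valve is about (0.514,-0.2494). I cross-check the hub-to-valve vector with the top camera.

Run:
```python
from w import *
t=np.load("t5.npz");V=atz(t,358.5,210.,.051);print("disc",V)
g=cv2.cvtColor(t["img"],cv2.COLOR_RGB2HSV)
m=((g[...,2]<95)&(g[...,1]<140)).astype(np.uint8);M=np.zeros_like(m);M[186:260,220:292]=1;m*=M
nn,l,st,c=cv2.connectedComponentsWithStats(m)
for i in range(1,nn):
    if st[i,4]>30:print(st[i],c[i],atz(t,*c[i],.026))
i=1+st[1:,4].argmax();r=cv2.minAreaRect(np.argwhere(l==i)[:,::-1].astype(np.float32));print(r,atz(t,*r[0],.026))
# wrist ortho of hub: min-area rect of dark pixels within top face region
d=np.load("w4.npz");b=rect(d,.38,.58,-.08,.12,.031,3000)
cv2.imwrite("pics/hub.png",np.hstack([cv2.resize(b[370:560,260:450],(500,500),interpolation=cv2.INTER_CUBIC),cv2.resize(t["img"][215:255,235:275,::-1],(300,300))]) if 0 else cv2.resize(b[370:560,260:450],(570,570)))
cv2.imwrite("pics/hub_t.png",cv2.resize(t["img"][200:260,225:285,::-1],(600,600),interpolation=cv2.INTER_CUBIC))
```

```text
disc [ 0.51043686 -0.25051975  0.051     ]Traceback (most recent call last):
  File "<stdin>", line 8, in <module>
ValueError: attempt to get argmax of an empty sequence
```

Run:
```python
from w import *
t=np.load("t5.npz");p=proj(t,[.4285,.0015,.026]);print(p)
u,v=np.round(p).astype(int);g=t["img"].astype(int)
print(g[v-16:v+17:2,u-16:u+17:2].sum(2)//3)
```

```text
[264.0788537  240.67822885]
[[149 149 152 185 226 190 225 201 153 150 151 155 154 157 154 155 154]
 [154 149 148 162 222 204 205 218 167 155 153 151 156 155 161 158 160]
 [156 151 152 150 201 223 188 226 179 151 152 157 152 154 156 153 158]
 [159 158 156 150 178 226 200 218 187 140 136 152 157 156 155 154 156]
 [161 155 156 151 157 201 180 146 127 137 136 143 152 150 151 153 154]
 [157 151 150 140 133 130 119 112 109 127 125 127 154 156 153 156 148]
 [153 149 148 132 139 135 132 147 136 108 108 124 154 156 155 155 150]
 [148 149 152 148 129 128 124 146 150 148 128 115 142 158 150 156 154]
 [155 155 153 145 122 120 133 151 150 150 127 125 134 152 153 151 147]
 [149 152 149 146 128 126 143 141 148 138 128 146 141 142 162 163 150]
 [142 140 150 151 141 122 138 131 139 138 120 132 129 129 153 158 150]
 [151 145 143 146 143 127 152 139 123 120 116 127 131 144 150 147 150]
 [155 149 142 145 145 136 133 127 119 116 140 157 152 148 151 148 147]
 [149 150 153 152 148 155 149 144 152 146 145 148 152 148 150 151 147]
 [151 150 155 158 155 159 153 153 148 147 144 147 150 144 150 154 156]
 [158 149 146 146 153 160 154 156 151 145 145 150 154 151 159 154 156]
 [152 149 149 149 153 154 146 151 148 141 145 153 158 154 154 156 158]]
```

Run:
```python
from w import *
t=np.load("t5.npz");g=t["img"].astype(int)
sat=(g.max(2)-g.min(2));br=g.sum(2)//3
m=((sat<45)&(br<175)).astype(np.uint8);M=np.zeros_like(m);M[228:260,246:282]=1;m*=M
ys,xs=np.nonzero(m);print(len(xs),xs.mean(),ys.mean())
hu=cv2.convexHull(np.c_[xs,ys].astype(np.int32));r=cv2.minAreaRect(hu);print(r,atz(t,*r[0],.028))
for row in m[228:260,246:282]:print(''.join('.#'[k] for k in row))
d=np.load("w4.npz");b=rect(d,.38,.58,-.08,.12,.031,3000).astype(int)
sat=b.max(2)-b.min(2);m=(sat<40)[370:570:5,250:460:4]&(b.sum(2)<390)[370:570:5,250:460:4]
for i,row in enumerate(m):print(370+5*i,''.join('.#'[int(k)] for k in row))
```

```text
176 263.97727272727275 240.2784090909091
((263.84246826171875, 240.24656677246094), (16.5028018951416, 15.917596817016602), 69.44395446777344) [0.42952641 0.00222159 0.028     ]
....................................
....................................
....................................
...................####.............
..................######............
...............#########............
...........#############............
..........######..#######...........
.........######....######...........
.........#####.......####...........
.........######........###..........
..........####..........##..........
..........####.........###..........
..........###..........####.........
..........###.........######........
...........##.........######........
...........#####.....#######........
............######...#######........
............###############.........
............###########.............
.............########...............
.............#####..................
....................................
....................................
..................................
[... 1881 characters left out ...]
....
510 ..............################################.......
515 ..............###############################........
520 ...............###########################...........
525 ................######################...............
530 ................###################..................
535 .................###############.....................
540 ..................##########.........................
545 ...................######............................
550 .....................................................
555 .....................................................
560 .....................................................
565 .....................................................
```

Two cameras give hub-to-valve vectors of (0.085,-0.251) and (0.082,-0.2516), so I take (0.084,-0.2515), and the red mark at 41°. I go back exactly and regrip the hub.

```bash
python3 -m creep '[[[-0.0019,0.0532,0.006,0,0,0,-1],[-0.0019,0.0532,0.006,0,0,0,-1],[-0.0019,0.0532,0.006,0,0,0,-1],[-0.0019,0.0532,0.006,0,0,0,-1],[-0.0019,0.0532,0.006,0,0,0,-1],[0,0,0.05,0,0,0,-1],[0,0,0.05,0,0,0,-1],[0,0,0.035,0,0,0,-1],[0,0,0.015,0,0,0,-1],[0,0,0,0,0,0,-1],[0,0,0,0,0,0,1],[0,0,0,0,0,0,1]]]';python3 -m creep '[[[0,0,0,0,0,0,1],[0,0,0,0,0,0,1],[0,0,0,0,0,0,1],[0,0,-0.01,0,0,0,1],[0,0,-0.05,0,0,0,1],[0,0,-0.05,0,0,0,1],[0,0,0,0,0,0,1]]]'
```

```text
t: 18.75
eef_pos: [0.4294, 0.0016, 0.0272]
orientation: [[-0.938, -0.347, 0.002], [-0.347, 0.938, -0.0], [-0.002, -0.001, -1.0]]
force: [0.2, -0.9, 0.0]
grip_width: 0.0515
grip_force: 0.0
t: 19.62
eef_pos: [0.4315, 0.001, 0.1401]
orientation: [[-0.938, -0.347, 0.008], [-0.347, 0.938, -0.001], [-0.007, -0.004, -1.0]]
force: [-0.3, -0.9, -3.5]
grip_width: 0.0428
grip_force: 63.1
```

```bash
python3 -m creep '[[[0.0017,-0.053,-0.004,0,0,0,1],[0.0017,-0.053,-0.004,0,0,0,1],[0.0017,-0.053,-0.004,0,0,0,1],[0.0017,-0.053,-0.004,0,0,0,1],[0.0017,-0.053,-0.004,0,0,0,1],[0,0,0,0,0,-0.115,1],[0,0,0,0,0,-0.115,1],[0,0,0,0,0,0,1],[0,0,0,0,0,0,1],[0,0,0,0,0,0,1]]]'
python3 - <<'E'
from cell import arm
import numpy as np
s=arm.sense();print(s["eef_pos"],np.degrees(np.arctan2(-s["orientation"][1,0],-s["orientation"][0,0])),s["joint_positions"])
E
```

```text
t: 20.88
eef_pos: [0.5126, -0.2497, 0.1561]
orientation: [[-0.755, -0.655, -0.0], [-0.655, 0.755, 0.0], [0.0, 0.0, -1.0]]
force: [-0.4, 1.0, -3.2]
grip_width: 0.0425
grip_force: 63.2
[ 0.51260817 -0.24966728  0.15607562] 40.94807132467725 [-3.33841934e+01  2.51659788e+01 -1.56349863e+01  4.92192035e+01
 -1.84924531e-03 -7.43322632e+01]
```

```bash
python3 -m creep '[[[0,0,0.02,0,0,0,1],[0,0,0.01,0,0,0,1],[0,0,0.005,0,0,0,1],[0,0,0.005,0,0,0,1],[0,0,0,0,0,0,1]]]';python3 -m creep '[[[0,0,0.003,0,0,0,1],[0,0,0,0,0,0,1]]]';python3 -m creep '[[[0,0,0.003,0,0,0,1],[0,0,0,0,0,0,1]]]'
```

```text
t: 21.5
eef_pos: [0.5127, -0.2499, 0.1162]
orientation: [[-0.755, -0.656, -0.0], [-0.656, 0.755, 0.0], [0.0, 0.0, -1.0]]
force: [0.0, -0.4, -3.5]
grip_width: 0.0429
grip_force: 63.2
t: 21.75
eef_pos: [0.5127, -0.25, 0.1133]
orientation: [[-0.755, -0.656, 0.0], [-0.656, 0.755, -0.0], [-0.0, -0.0, -1.0]]
force: [-0.2, 0.2, -2.4]
grip_width: 0.0428
grip_force: 63.2
t: 22.0
eef_pos: [0.5126, -0.2499, 0.1101]
orientation: [[-0.755, -0.656, -0.0], [-0.656, 0.755, 0.0], [0.0, 0.0, -1.0]]
force: [-0.7, -0.5, -2.9]
grip_width: 0.0428
grip_force: 63.2
```

No contact with the core yet, so the centring looks good. I go on in small steps.

```bash
for i in 1 ; do python3 -m creep '[[[0,0,0.002,0,0,0,1],[0,0,0.002,0,0,0,1],[0,0,0,0,0,0,1]]]';done; python3 -m creep '[[[0,0,0.002,0,0,0,1],[0,0,0,0,0,0,1]]]'
```

```text
t: 22.38
eef_pos: [0.5126, -0.2498, 0.106]
orientation: [[-0.755, -0.656, -0.0], [-0.656, 0.755, 0.0], [0.0, 0.0, -1.0]]
force: [-0.7, 0.0, -2.4]
grip_width: 0.0429
grip_force: 63.2
t: 22.62
eef_pos: [0.5126, -0.2499, 0.1041]
orientation: [[-0.755, -0.656, -0.0], [-0.656, 0.755, 0.0], [0.0, 0.0, -1.0]]
force: [-0.3, -0.2, -2.8]
grip_width: 0.0427
grip_force: 63.2
```

```bash
python3 -m creep '[[[0,0,0.002,0,0,0,1],[0,0,0.002,0,0,0,1],[0,0,0,0,0,0,1]]]'; python3 -m creep '[[[0,0,0.002,0,0,0,1],[0,0,0.002,0,0,0,1],[0,0,0,0,0,0,1]]]'
```

```text
t: 23.0
eef_pos: [0.5125, -0.2498, 0.1]
orientation: [[-0.755, -0.656, -0.0], [-0.656, 0.755, 0.0], [0.0, 0.0, -1.0]]
force: [0.5, 0.5, -2.5]
grip_width: 0.0431
grip_force: 63.2
t: 23.38
eef_pos: [0.5126, -0.2498, 0.096]
orientation: [[-0.755, -0.656, -0.0], [-0.656, 0.755, 0.0], [0.0, 0.0, -1.0]]
force: [-0.2, -0.0, -2.1]
grip_width: 0.0428
grip_force: 63.2
```

```bash
python3 -m creep '[[[0,0,0.003,0,0,0,1],[0,0,0.003,0,0,0,1],[0,0,0.002,0,0,0,1],[0,0,0,0,0,0,1]]]'; python3 -m creep '[[[0,0,0.001,0,0,0,1],[0,0,0.001,0,0,0,1],[0,0,0.001,0,0,0,1],[0,0,0,0,0,0,1]]]'
```

```text
t: 23.88
eef_pos: [0.5126, -0.2498, 0.088]
orientation: [[-0.755, -0.656, -0.0], [-0.656, 0.755, 0.0], [0.0, 0.0, -1.0]]
force: [0.2, 0.0, -2.7]
grip_width: 0.0428
grip_force: 63.2
t: 24.38
eef_pos: [0.5128, -0.25, 0.0855]
orientation: [[-0.755, -0.656, 0.0], [-0.656, 0.755, -0.0], [-0.0, -0.0, -1.0]]
force: [-0.5, -0.0, -0.0]
grip_width: 0.0426
grip_force: 63.5
```

```bash
python3 -m creep '[[[0,0,0.001,0,0,0,1],[0,0,0.0005,0,0,0,1],[0,0,0,0,0,0,1]]]'
```

```text
t: 24.75
eef_pos: [0.5128, -0.25, 0.0854]
orientation: [[-0.755, -0.656, 0.001], [-0.656, 0.755, -0.001], [-0.0, -0.001, -1.0]]
force: [-5.2, 2.9, 11.9]
grip_width: 0.0428
grip_force: 65.0
```

Fully home, with firm contact at z = 0.0854. I ease the pressure and turn anticlockwise.

```bash
python3 -m creep '[[[0,0,-0.001,0,0,0,1],[0,0,0,0,0,-0.055,1],[0,0,0,0,0,-0.055,1],[0,0,0,0,0,-0.055,1],[0,0,0,0,0,-0.055,1],[0,0,0,0,0,-0.055,1],[0,0,0,0,0,-0.055,1],[0,0,0,0,0,0,1]]]'
python3 -c "
from cell import arm
s=arm.sense();print(s['torque'],s['force'])"
```

```text
t: 25.75
eef_pos: [0.5123, -0.2499, 0.0854]
orientation: [[-0.33, -0.944, -0.001], [-0.944, 0.33, -0.0], [0.0, 0.001, -1.0]]
force: [-4.5, 1.0, 6.7]
grip_width: 0.0427
grip_force: 64.4
[0.34039255 0.80793044 0.01991056] [-4.46491647  0.96797925  6.68995299]
```

```bash
python3 -m creep '[[[0,0,0,0,0,-0.055,1],[0,0,0,0,0,-0.055,1],[0,0,0,0,0,-0.055,1],[0,0,0,0,0,-0.055,1],[0,0,0,0,0,-0.055,1],[0,0,0,0,0,-0.055,1],[0,0,0,0,0,-0.055,1],[0,0,0,0,0,0,1]]]'
python3 - <<'E'
from cell import arm,eyes
import numpy as np
s=arm.sense();print(s['torque'],s['joint_positions'],np.degrees(np.arctan2(-s["orientation"][1,0],-s["orientation"][0,0])))
E
```

```text
t: 26.75
eef_pos: [0.5118, -0.2498, 0.0854]
orientation: [[0.265, -0.964, -0.002], [-0.964, -0.265, 0.0], [-0.0, 0.002, -1.0]]
force: [-4.9, 1.7, 8.2]
grip_width: 0.0426
grip_force: 64.6
[ 0.36657316  1.07398797 -0.00732562] [-3.34172138e+01  2.97441769e+01 -2.00549525e+01  4.02793301e+01
 -5.06577168e-02 -1.38780270e+02] 105.36307064142613
```

```bash
q='import numpy as np
from cell import arm
s=arm.sense();print(s["torque"],np.degrees(np.arctan2(-s["orientation"][1,0],-s["orientation"][0,0])))'
python3 -m creep '[[[0,0,0,0,0,-0.03,1],[0,0,0,0,0,-0.03,1],[0,0,0,0,0,-0.03,1],[0,0,0,0,0,0,1]]]';python3 -c "$q"
python3 -m creep '[[[0,0,0,0,0,-0.02,1],[0,0,0,0,0,-0.02,1],[0,0,0,0,0,0,1]]]';python3 -c "$q"
python3 -m creep '[[[0,0,0,0,0,-0.02,1],[0,0,0,0,0,-0.02,1],[0,0,0,0,0,0,1]]]';python3 -c "$q"
```

```text
t: 27.25
eef_pos: [0.5116, -0.2499, 0.0855]
orientation: [[0.398, -0.917, -0.002], [-0.917, -0.398, -0.0], [-0.001, 0.002, -1.0]]
force: [-6.3, 1.0, 8.1]
grip_width: 0.0429
grip_force: 64.6
[ 0.37753485  1.14631565 -0.03742303] 113.44136796460504
t: 27.62
eef_pos: [0.5115, -0.2499, 0.0854]
orientation: [[0.454, -0.891, -0.002], [-0.891, -0.454, -0.0], [-0.001, 0.002, -1.0]]
force: [-5.3, 1.6, 8.3]
grip_width: 0.0429
grip_force: 64.6
[ 0.32164089  1.22249302 -0.04771023] 117.02602067921858
t: 28.0
eef_pos: [0.5114, -0.2501, 0.0854]
orientation: [[0.509, -0.861, -0.002], [-0.861, -0.509, -0.001], [-0.001, 0.002, -1.0]]
force: [-6.0, 0.9, 8.7]
grip_width: 0.0432
grip_force: 64.6
[ 0.23998557  1.26175401 -0.21508635] 120.6069648685544
```

```bash
q='import numpy as np
from cell import arm
s=arm.sense();print(s["torque"],np.degrees(np.arctan2(-s["orientation"][1,0],-s["orientation"][0,0])))'
python3 -m creep '[[[0,0,0,0,0,-0.02,1],[0,0,0,0,0,0,1]]]';python3 -c "$q"
python3 -m creep '[[[0,0,0,0,0,-0.02,1],[0,0,0,0,0,0,1]]]';python3 -c "$q"
```

```text
t: 28.25
eef_pos: [0.5114, -0.2501, 0.0854]
orientation: [[0.534, -0.846, -0.002], [-0.846, -0.534, -0.0], [-0.001, 0.002, -1.0]]
force: [-6.4, 1.2, 8.4]
grip_width: 0.0426
grip_force: 64.7
[ 0.31064486  1.25817715 -1.10343845] 122.24773385745495
t: 28.5
eef_pos: [0.5114, -0.2502, 0.0854]
orientation: [[0.557, -0.831, -0.002], [-0.831, -0.557, 0.0], [-0.001, 0.002, -1.0]]
force: [-5.7, 1.5, 8.4]
grip_width: 0.0431
grip_force: 65.2
[ 0.40785153  1.14336623 -2.26050281] 123.84828812843494
```

At the stop: torque is 2.3 N m against 0.25 friction. I relax the turn, release, rise and check.

```bash
python3 -m creep '[[[0,0,0,0,0,0.03,1],[0,0,0,0,0,0,1],[0,0,0,0,0,0,-1],[0,0,0,0,0,0,-1],[0,0,0,0,0,0,-1],[0,0,0,0,0,0,-1],[0,0,-0.02,0,0,0,-1],[0,0,-0.05,0,0,0,-1],[0,0,-0.06,0,0,0,-1],[0,0,0,0,0,0,-1],[0,0,0,0,0,0,-1]]]'
python3 - <<'E'
from w import *
d=eyes.snapshot("wrist");np.savez("w6.npz",**d)
b=rect(d,.40,.64,-.33,-.10,.072,2200);t=eyes.snapshot("scene")["img"][100:270,90:370,::-1]
o=np.zeros((530,800,3),np.uint8);bb=b[:528,:506];o[:bb.shape[0],:bb.shape[1]]=bb;q=cv2.resize(t,(290,176));o[:176,508:798]=q;cv2.imwrite("pics/w6.png",o)
E
```

```text
t: 29.88
eef_pos: [0.5127, -0.2498, 0.2147]
orientation: [[0.523, -0.852, 0.0], [-0.852, -0.523, -0.0], [0.0, -0.0, -1.0]]
force: [0.3, 0.5, -0.6]
grip_width: 0.0857
grip_force: 0.0
```

View pics/w6.png

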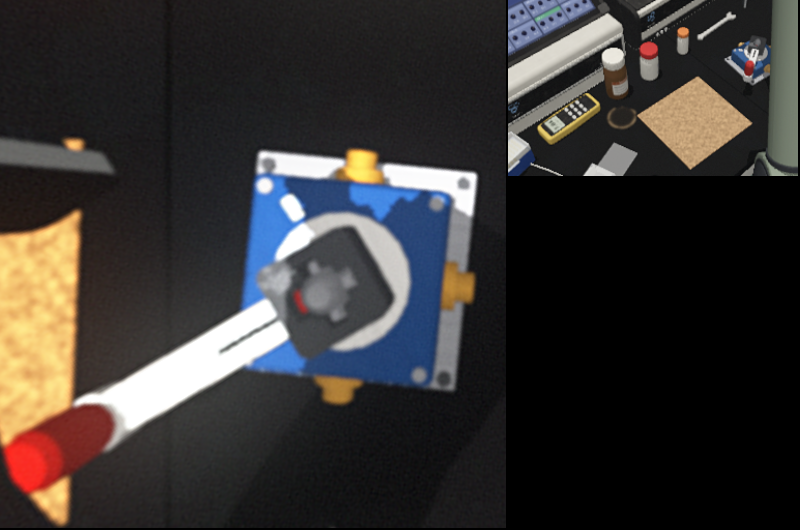

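The lever sits flat on the disc with its hub at (325,292). Its red spline is in the arm-side groove and the arm lies over the green mark. The gripper is clear of it and the bystanders in the frame are undisturbed, so I hand in.

```bash
python3 -c "
from cell import arm
print(arm.close_job())"
```

```text
the job is handed in; nothing more can be done
None
```

The job is handed in at about 30 s: the lever was drawn from its dock, laid flat on the mat and released, retaken by its hub, threaded fully home on the shaft, turned anticlockwise to its stop at the green mark and left there with the gripper clear.

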